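# Stand the drum carrier up beside its kickstand

### The arm

A 7-joint arm with a two-finger parallel gripper is mounted at the origin on the work surface. World frame = base frame: x ahead of the robot, y to its left, z up, the work surface at z = 0. Lengths are in mm, angles in rad, forces in N, time in s.
With the tool pointing down it reaches from about 400 to 875 mm from the base axis. Payload 4.4 kg.
Tool frame: the origin (TCP) lies midway between the tips of the shut fingers; the grasp point (between the pads) lies 19 mm behind it; z points along the fingers, y is the line along which they close (so a half turn about z gives the same grasp; the last joint's range is limited). The gripper opens to 85 mm and grips with 20 to 120 N. Pads are 22 mm wide; open, the fingers measure 114 mm over their backs; the gripper's body (76 mm by 85 mm) begins 54 mm behind the grasp point. The pads swing forward as they close: fully open they stand 13 mm farther back than shut.
Start: joints at [-1.405, 0.628, 0.038, 1.517, -0.027, 0.996, -0.02], TCP at [149.299, 632.635, 231.313] pointing down, gripper open.
Joint ranges: [-3.06, 3.06], [-0.37, 2.12], [-1.25, 1.32], [0.18, 2.47], [-1.1, 4.24], [0.23, 1.98], [-2.94, 2.94]. Speed limits (rad/s): [2.57, 2.57, 3.14, 3.14, 3.14, 3.14, 3.14].

### API

Orientations are given as [roll, pitch, yaw] about the fixed x, y, z axes, in that order (R = Rz(yaw) Ry(pitch) Rx(roll)).
In Python, from cell import readout, optics, order gives the robot as it stands.
- The arm moves only by the shell command python3 -m jog 'ROWS'. ROWS is a JSON object of lists of equal length, an entry for each row: "claw": the opening, from 0 (shut) to 1 (fully open); "xyz": the shift along the tool's x, y, z each as a share of 0.1 m, from -1 to 1, a list of three; "twist": the turn, a rotation vector about the tool's x, y, z each as a share of 180 degrees, from -1 to 1, a list of three. A call has 1 to 12 rows; each row shifts and turns the commanded pose from where the row before left it, along the tool's axes as they then stand; what a row does not reach is not made up. A row lasts 1/8 s, in which the tool goes at most 62.5 mm and 10.7 degrees, less where a joint would pass 70% of its speed; a pose out of reach is approached as far as the arm can. A call with a number of a shift or a turn outside -1 to 1 is refused whole. A call with a gripper value outside its range is refused whole. The fingers move at their own pace and stop on an object; the grip force is fixed at half the most. Time passes only in rows, so rows that do not move let the fingers close. It gives the time, the measured TCP pose, the force, the opening and the grip force at its end, in the units of the state.
- readout.read_state(): the state, without advancing time (a new reading comes with each control period).
- optics.get_image(name): name is "scene" or "top" or "wrist"; returns a dict with "color" (400x640x3 uint8, red, green, blue), "fovy" (degrees; the focal length in pixels is half the picture's height over the tangent of half this angle, whatever the lens; pixels are square), "cx", "cy" (the principal point, pixels), "view" (4x4, takes a point from world to camera coordinates). Camera axes: x right, y up, looking along -z (the intrinsics and any distortion apply to the point x, -y, -z); pixel columns grow to the right and rows downward; lengths in mm; the calibration is good to about 2 mm. A picture is of the moment at which its call begins. There is no depth.
- order.finish_job(): hands the job in; it is judged then, once.
Trained networks look in the newest picture that a camera, given by its name, has taken for a name from the list of things; names that differ only in an ending like _2 or _b are one class to them, and where a whole thing is asked for, a point or a joint stands for the part that bears it (a point fixed in the world has none). Each returns a list of dicts, best first, with "score" (0 to 1); they miss things now and then, are a little off and sometimes report something else, mostly with a low value. They report only what shows in the picture. A call takes as long as a camera call. They do not tell look-alikes from the thing itself.
- optics.boxes_of(camera, label): "rect" ([left, top, width, height] in pixels, round what is visible of it).
The state is a dict: "clock": time; "qpos": joint angles; "qd": joint speeds; "tau": joint torques, N m; "eef_pos": TCP position; "tool_rot": TCP orientation; "force": force on the tool from outside, world axes, zero at the start; "torque": the same for the moment, N m; "width": finger opening in mm; "gripper_force": force on a finger pad.
Only numpy, scipy, OpenCV 4.12 (cv2) and the standard library are available. Lean on these libraries where they do the work, as an engineer would, in place of code of your own. Each camera call takes 0.05 s, during which the arm holds its last target. There are 200 camera calls.

### The job

Make the tilting drum carrier ready for its drum: first slide the round rubber foot pad flat along the bench onto the ring marked beneath the kickstand, never lifting it. Then flip the kickstand over its top and all the way down to its stop, swing the carrier frame from its rest to upright, and finish while still holding it there with the gripper, clear of the rest and with the kickstand not bearing on the pad. Leave everything else on the bench where it is.

Things in the scene. Friction and masses are not known exactly. Their poses are not given: they have to be found in the camera images.
- carrier: Steel base plate 250 x 150 x 10 mm fixed to the bench, turned about the vertical only. Origin on the bench below the tilt hinge; x runs along the hinge, y towards two rest posts (at y +78, x +-70 mm, 140 mm tall); the kickstand and the ring lie on its -y side. The plate covers y -45 to +105, x +-125 mm.
- hinge (a point): A point on the carrier's tilt hinge, a line along the carrier's x, 30 mm above the bench, midway along the frame.
- tilt (a joint): Tilt of the frame about the hinge, rad: 0 = upright, top bar straight above the hinge; positive leans to the carrier's +y (rest posts); 0.35 = lying on the rest, as it starts; negative leans to the kickstand side, where it comes to lie at about -0.1 on kickstand and pad (own stop -0.18). Let go at upright, it tips to the kickstand side with about 0.2 Nm.
- frame: White tilting frame, 0.85 to 1.15 kg: two uprights (16 x 14 x 200 mm, at x +-70 mm), hub plate with round hub and axle stub 100 mm from the hinge (stub to +y, 68 mm out), round top bar, and a 22 mm wide steel outrigger 110 mm from the hinge reaching 138 mm to -y. Origin on the hinge, z up along the uprights, x along the hinge.
- bar (a point): Middle of the frame's round steel top bar: 14 mm thick, 124 mm of it free between the uprights, along the frame's x, 200 mm from the hinge. It may be pinched from above across the bar and turns freely enough between the fingers.
- leg (a joint): Swing of the kickstand about the frame's y axis at the outrigger's end, rad: 0 = stowed, pointing up and leaning 0.5 rad to the frame's -x (towards the robot); grows as its end goes over the top to +x and on down; 3.76 = down on its stop, just past straight down. Gravity keeps it stowed up to about 0.75; beyond, it falls to the stop in 1 to 2 s.
- leg_pivot (a point): Kickstand pivot at the outrigger's end, 150 mm to the frame's -y and 110 mm from the hinge along the frame's z.
- foot (a point): Centre of the kickstand's rubber foot, a roll 18 mm thick and 22 mm wide, 100 mm from the pivot. The leg is a dark steel bar 10 mm square with a flat counterweight tab on its trailing side, reaching 45 mm from the leg's line 27 to 57 mm from the pivot.
- ring (a point): Centre, on the bench, of the flat drawn ring of 120 mm outer diameter where the pad belongs (12 mm to -x and 150 mm to -y of the carrier's origin); it lies below the kickstand's foot when that is down and the frame is upright, leaving about 15 mm between foot and pad.
- pad: Loose black rubber foot pad, a plain disc 110 mm in diameter and 16 mm thick, 0.2 to 0.4 kg, too wide for the gripper. Origin at the centre of its underside.
- beaker: Bystander: glass beaker, 68 mm wide, 90 mm tall, origin under its centre.
- jar: Bystander: amber jar, 60 mm wide, 85 mm tall, origin under its centre.
- dish: Bystander: white dish 90 mm wide, 16 mm tall, origin under its centre.
- spatula: Bystander: spatula 170 mm long lying on the bench, along its own x.
- clamp: Bystander: dark two-finger stand clamp lying flat, 150 mm long along its x, 22 mm tall.
- case: Bystander: white weight case 60 x 90 x 30 mm, origin under its centre.
- bottle: Bystander: white bottle 56 mm wide, 110 mm tall, origin under its centre.
There are look-alikes about, which are no part of the job. Of the things that look like the pad, take the one that is farthest from the robot's base at the start.

How it is judged:
By the outcome, as a careful person would: the job done as asked, in the order asked, and still so for the second after the job is handed in, while the arm keeps its last pose, push and grip.
It also fails if it takes over 72 s, if anything falls off the work surface, if the arm or the gripper's body presses on something with over 40 N, if the wrist force passes 120 N, or if a joint passes its speed limit or range.

## Working session

There is one attempt and no reset: what is moved stays moved. The work goes in short steps, Python scripts to look and compute and a shell command to move; the robot and the scene stay as the last step left them, time stands still between calls to the robot, and variables do not carry over. Pictures are saved under pics/ and viewed, at most 13 in all, crops included, and the job is handed in when it is done.

```bash
mkdir -p pics; ls; cat > h.py <<'E'
import numpy as np,cv2
from cell import readout,optics,order
from scipy.spatial.transform import Rotation as R
def K(im):
    h=im["color"].shape[0]; f=h/2/np.tan(np.radians(im["fovy"])/2); return f
def ray(im,u,v):
    V=np.array(im["view"]);f=K(im)
    d=np.array([(u-im["cx"])/f,-(v-im["cy"])/f,-1.]); Rm=V[:3,:3]
    return -Rm.T@V[:3,3],Rm.T@d
def onz(im,u,v,z):
    o,d=ray(im,u,v); return o+d*(z-o[2])/d[2]
def proj(im,p):
    V=np.array(im["view"]);c=V[:3,:3]@np.array(p,float)+V[:3,3];f=K(im)
    return np.array([im["cx"]+f*c[0]/-c[2], im["cy"]-f*c[1]/-c[2]])
def save(im,n): cv2.imwrite("pics/"+n,im["color"][:,:,::-1])
E
python3 - <<'E'
from h import *
np.set_printoptions(suppress=True,precision=3)
for c in ["scene","top"]:
    im=optics.get_image(c); save(im,c+"0.png"); print(c,{k:im[k] for k in im if k!="color"})
    for l in ["carrier","frame","pad","leg","ring","beaker","jar","dish","spatula","clamp","case","bottle"]:
        try: print(l,[(np.round(b["rect"]).tolist(),round(b["score"],2)) for b in optics.boxes_of(c,l)])
        except Exception as e: print(l,e)
print(readout.read_state())
a=[cv2.imread("pics/%s0.png"%c) for c in("scene","top")]
E
```

```text
pics
scene {'fovy': 49.015510890470594, 'cx': 320.3230622178632, 'cy': 203.4339733573376, 'view': array([[   -0.566,     0.824,     0.014,   302.33 ],
       [   -0.61 ,    -0.431,     0.665,   218.664],
       [    0.554,     0.368,     0.746, -1569.381],
       [    0.   ,     0.   ,     0.   ,     1.   ]])}
carrier [([292.0, 174.0, 115.0, 148.0], 0.6)]
frame [([320.0, 173.0, 78.0, 114.0], 0.91)]
pad [([319.0, 183.0, 34.0, 23.0], 0.95), ([253.0, 131.0, 34.0, 24.0], 0.84), ([288.0, 149.0, 32.0, 30.0], 0.67), ([235.0, 261.0, 35.0, 34.0], 0.44), ([294.0, 177.0, 116.0, 144.0], 0.37)]
leg [([322.0, 172.0, 29.0, 36.0], 0.79), ([321.0, 171.0, 81.0, 114.0], 0.41), ([316.0, 309.0, 26.0, 37.0], 0.17)]
ring [([295.0, 171.0, 114.0, 149.0], 0.75), ([323.0, 175.0, 30.0, 37.0], 0.29)]
beaker [([450.0, 281.0, 32.0, 43.0], 0.72)]
jar [([450.0, 234.0, 26.0, 36.0], 0.92)]
dish [([234.0, 264.0, 34.0, 28.0], 0.69), ([322.0, 169.0, 29.0, 41.0], 0.29)]
spatula [([163.0, 192.0, 51.0, 28.0], 0.64)]
clamp [([185.0, 232.0, 36.0, 44.0], 0.87), ([314.0, 310.0, 26.0, 36.0], 0.46)]
case [([393.0, 332.0, 37.0, 34
[... 890 characters left out ...]
, 162.0, 98.0, 82.0], 0.69)]
spatula [([434.0, 141.0, 23.0, 56.0], 0.72)]
clamp [([380.0, 116.0, 19.0, 43.0], 0.69), ([332.0, 128.0, 24.0, 29.0], 0.66)]
case [([186.0, 146.0, 35.0, 30.0], 0.94)]
bottle [([252.0, 122.0, 22.0, 22.0], 0.57)]
{'clock': 1.3, 'qpos': array([-1.405,  0.628,  0.038,  1.517, -0.027,  0.996, -0.02 ]), 'qd': array([-0.001, -0.001,  0.001, -0.001,  0.001, -0.   , -0.001]), 'tau': array([  0.   , -56.327,   1.226, -19.38 ,   0.011,   0.001,   0.   ]), 'eef_pos': array([149.256, 632.628, 231.307]), 'tool_rot': array([-3.142, -0.   ,  2.91 ]), 'force': array([1.524, 0.641, 1.016]), 'torque': array([ 0.033,  0.019, -0.003]), 'gripper_force': 0.0, 'width': 85.27674410306413}
```

```bash
python3 - <<'E'
import cv2
t=cv2.imread("pics/top0.png")
cv2.imwrite("pics/top0c.png",cv2.resize(t[100:320,150:480],None,fx=2.4,fy=2.4,interpolation=cv2.INTER_CUBIC))
s=cv2.imread("pics/scene0.png")
cv2.imwrite("pics/scene0c.png",cv2.resize(s[110:370,150:490],None,fx=2.3,fy=2.3,interpolation=cv2.INTER_CUBIC))
E
```

```text
(no output)
```

View pics/top0c.png

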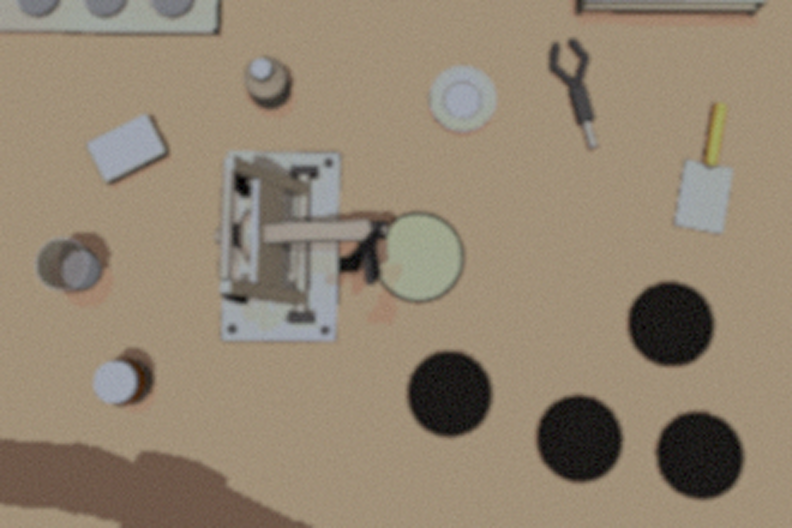

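View pics/scene0c.png

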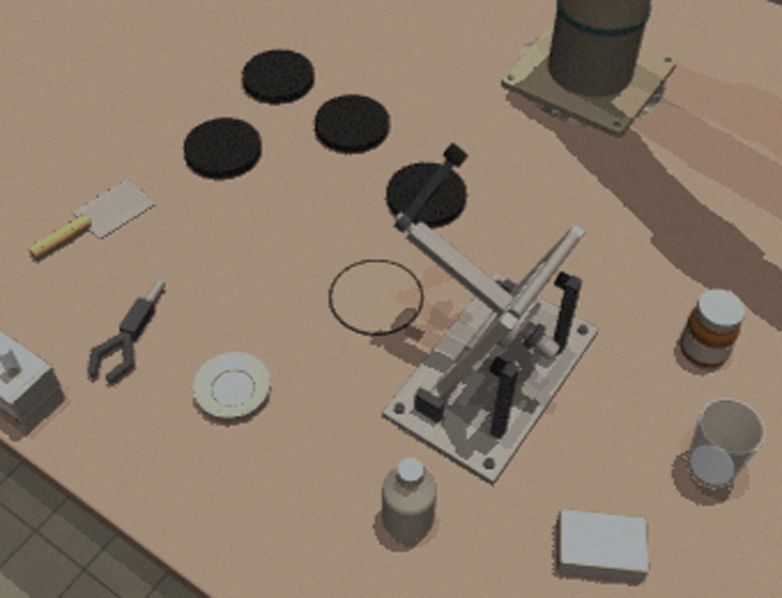

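```bash
python3 - <<'E'
from h import *
np.set_printoptions(suppress=True,precision=1)
T=optics.get_image("top");S=optics.get_image("scene")
def blobs(im,z,amin=250):
    g=im["color"].max(2); m=(g<60).astype(np.uint8)
    n,l,st,ce=cv2.connectedComponentsWithStats(m)
    for i in range(1,n):
        if st[i,4]>amin:
            p=onz(im,*ce[i],z); print(ce[i],st[i],p,np.hypot(*p[:2]))
print("top");blobs(T,16);print("scene");blobs(S,10)
# plate corners, crop px->full, at z=10
c=lambda u,v:(u/2.4+150,v/2.4+100)
print("plate")
P=[onz(T,*c(*q),10) for q in [(227,152),(340,152),(337,341),(221,341)]]
for i in range(4): print(P[i],np.linalg.norm(P[i]-P[i-1]))
for q in[(232,329),(325,328),(329,163)]: print("hole",onz(T,*c(*q),10))
r=[onz(T,*c(*q),0) for q in [(463,257),(376,257),(420,212),(420,302)]];print("ring",r)
cs=lambda u,v:(u/2.3+150,v/2.3+110)
r=[onz(S,*cs(*q),0) for q in [(329,297),(424,297),(377,260),(377,334)]];print("ringS",np.array(r),np.mean(r,0))
print("plateS",np.array([onz(S,*cs(*q),10) for q in [(384,412),(493,480),(597,328),]]))
print("TCP px",proj(T,[149.3,632.6,231]),proj(S,[149.3,632.6,231]))
E
```

```text
top
[319.5  38. ] [   0   32  640   13 5014] [1090.6   -4.5   16. ] 1090.6405397967853
[ 18.5 165.3] [  8 139  22  52 861] [662.2 939.7  16. ] 1149.5989816073238
[592.2 183.8] [586 152  13  63 576] [ 619.6 -862.5   16. ] 1062.0152948875245
[429.1 234.6] [413 218  34  34 902] [ 456.2 -349.3   16. ] 574.5619286062448
[336.9 263.7] [321 247  33  34 896] [364.4 -64.5  16. ] 370.04244514019365
[ 36.5 344.1] [   0  256   87  144 3670] [115.5 840.3  16. ] 848.1997805316176
[391.  282.3] [375 265  34  35 922] [ 309.4 -230.2   16. ] 385.629543103566
[441.1 289.4] [424 272  35  35 944] [ 289.6 -383.    16. ] 480.184385604379
[607.9 370.7] [ 578  335   62   65 3384] [  54.4 -877.    16. ] 878.711548275217
[315.6 384.3] [ 292  365   51   35 1333] [ 6.9 -2.6 16. ] 7.341314070990401
scene
[50. 27.] [   0    0  106   64 3471] [  239.8 -1753.     10. ] 1769.3573831064668
[358.6  17.5] [ 312    0   93   45 3177] [-708.2 -622.6   10. ] 943.0016842811314
[461.2  35. ] [ 419    0  104   96 1861] [-844.1 -136.4   10. ] 855.0222341051581
[129.1  60.8] [103  45  55  32 449] [  220.8 -1213.     10. ] 1232.9
[... 584 characters left out ...]
26 698] [ 457.9 -346.9   10. ] 574.4770568124969
[336.  192.6] [318 173  35  36 800] [357.  -61.5  10. ] 362.22389878692
plate
[676.1 228.7  10. ] 248.14936813973173
[677.4  79.8  10. ] 148.89283648018267
[429.3  79.8  10. ] 248.10897138299362
[427.9 229.7  10. ] 149.92599039869805
hole [443.5 215.9  10. ]
hole [445.9  95.6  10. ]
hole [662.6  94.   10. ]
ring [array([540.9, -83.2,   0. ]), array([539.9,  30.9,   0. ]), array([600. , -26.3,   0. ]), array([481.3, -27.2,   0. ])]
ringS [[576.1 -67.1   0. ]
 [507.   31.1   0. ]
 [491.9 -52.2   0. ]
 [587.6  15.    0. ]] [540.7 -18.3   0. ]
plateS [[677.3  87.7  10. ]
 [678.6 233.2  10. ]
 [431.2 234.5  10. ]]
TCP px [ 69.2 346.7] [621.5 199.8]
```

```bash
python3 - <<'E'
import cv2
t=cv2.imread("pics/top0.png")
cv2.imwrite("pics/padc.png",cv2.resize(t[205:315,310:470],None,fx=4,fy=4,interpolation=cv2.INTER_CUBIC))
E
python3 -m jog '{"xyz":[[0,0,-0.6],[0,0,-0.5],[-0.5,0.5,0]],"twist":[[0,0,0.05],[0,0,0.05],[0,0,0.05]],"claw":[1,1,1]}'; python3 -c "
from h import *
print(readout.read_state()['qpos'])"
```

```text
clock: 1.78
eef_pos: [204.4, 651.5, 347.5]
tool_rot: [3.135, -0.009, 2.444]
force: [0.3, 0.9, -0.8]
width: 85.3
gripper_force: 0.0
[-1.39857065  0.59472189  0.17535151  1.25890182 -0.10810736  1.28684598
 -0.35042277]
```

View pics/padc.png

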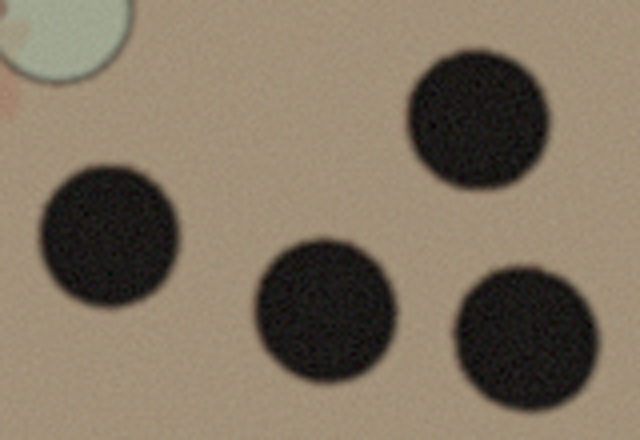

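```bash
cat >> h.py <<'E'
def rows(*wps):
    """wps: (xyz, yaw_deg, n). tool down. prints rows in the units of the moves"""
    s=readout.read_state(); p=np.array(s["eef_pos"]); Rm=R.from_euler("xyz",s["tool_rot"])
    print("at",p.round(1),np.round(s["tool_rot"],3),"F",np.round(s["force"],1))
    X=[];W=[]
    for t,y,n in wps:
        t=np.array(t,float); Rt=R.from_euler("xyz",[np.pi,0,np.radians(y)]); rv=(Rm.inv()*Rt).as_rotvec()
        for k in range(n):
            X.append(np.round(Rm.inv().apply((t-p)/n)/100,2).tolist()); W.append(np.round(rv/n/np.pi,3).tolist())
            Rm=Rm*R.from_rotvec(rv/n)
        p=t
    print(len(X),'"xyz":',X,'"twist":',W)
E
python3 - <<'E'
from h import *
rows(((430,100,350),90,10),); 
E
```

```text
at [204.4 651.5 347.5] [ 3.135 -0.009  2.444] F [ 0.3  0.9 -0.8]
10 "xyz": [[-0.53, -0.28, -0.01], [-0.55, -0.23, -0.01], [-0.57, -0.18, -0.01], [-0.58, -0.13, -0.01], [-0.59, -0.08, -0.01], [-0.6, -0.03, -0.01], [-0.6, 0.02, -0.01], [-0.59, 0.08, -0.0], [-0.58, 0.13, -0.0], [-0.57, 0.18, -0.0]] "twist": [[0.0, -0.0, 0.028], [0.0, -0.0, 0.028], [0.0, -0.0, 0.028], [0.0, -0.0, 0.028], [0.0, -0.0, 0.028], [0.0, -0.0, 0.028], [0.0, -0.0, 0.028], [0.0, -0.0, 0.028], [0.0, -0.0, 0.028], [0.0, -0.0, 0.028]]
```

```bash
python3 -m jog '{"claw":[1,1,1,1,1,1,1,1,1,1],"xyz":[[-0.53,-0.28,0],[-0.55,-0.23,0],[-0.57,-0.18,0],[-0.58,-0.13,0],[-0.59,-0.08,0],[-0.6,-0.03,0],[-0.6,0.02,0],[-0.59,0.08,0],[-0.58,0.13,0],[-0.57,0.18,0]],"twist":[[0,0,0.028],[0,0,0.028],[0,0,0.028],[0,0,0.028],[0,0,0.028],[0,0,0.028],[0,0,0.028],[0,0,0.028],[0,0,0.028],[0,0,0.028]]}'
python3 -c "
from h import *
rows(((437,-421,350),75.4,10)); print(readout.read_state()['qpos'])"
```

```text
clock: 3.02
eef_pos: [433.2, 91.7, 341.7]
tool_rot: [3.14, -0.001, 1.557]
force: [1.7, 0.1, -0.4]
width: 85.4
gripper_force: 0.0
at [433.2  91.7 341.7] [ 3.140e+00 -1.000e-03  1.557e+00] F [ 1.7  0.1 -0.4]
10 "xyz": [[-0.51, 0.01, -0.01], [-0.51, 0.02, -0.01], [-0.51, 0.04, -0.01], [-0.51, 0.05, -0.01], [-0.51, 0.06, -0.01], [-0.51, 0.07, -0.01], [-0.51, 0.08, -0.01], [-0.5, 0.1, -0.01], [-0.5, 0.11, -0.01], [-0.5, 0.12, -0.01]] "twist": [[0.0, -0.0, 0.008], [0.0, -0.0, 0.008], [0.0, -0.0, 0.008], [0.0, -0.0, 0.008], [0.0, -0.0, 0.008], [0.0, -0.0, 0.008], [0.0, -0.0, 0.008], [0.0, -0.0, 0.008], [0.0, -0.0, 0.008], [0.0, -0.0, 0.008]]
[-0.7391601   0.22715075  0.5839336   1.90922781 -0.14483705  1.04515969
 -0.10842852]
```

```bash
python3 -m jog '{"claw":[1,1,1,1,1,1,1,1,1,1,1],"xyz":[[-0.51,0.01,0],[-0.51,0.02,0],[-0.51,0.04,0],[-0.51,0.05,0],[-0.51,0.06,0],[-0.51,0.07,0],[-0.51,0.08,0],[-0.5,0.1,0],[-0.5,0.11,0],[-0.5,0.12,0],[0,0,0]],"twist":[[0,0,0.008],[0,0,0.008],[0,0,0.008],[0,0,0.008],[0,0,0.008],[0,0,0.008],[0,0,0.008],[0,0,0.008],[0,0,0.008],[0,0,0.008],[0,0,0]]}'
python3 - <<'E'
from h import *
np.set_printoptions(suppress=True,precision=1)
W=optics.get_image("wrist"); save(W,"w1.png")
m=(W["color"].max(2)<60).astype(np.uint8)
n,l,st,ce=cv2.connectedComponentsWithStats(m)
for i in range(1,n):
    if st[i,4]>400: print(ce[i],st[i],onz(W,*ce[i],16))
print("pad px",proj(W,[456,-349,16]))
# ring by ellipse fit of top dark outline
T=optics.get_image("top"); g=T["color"].astype(int)
save(T,"t1.png")
rows(((437,-421,150),75.4,4),((437,-421,15),75.4,4),((437,-421,-7),75.4,2))
E
```

```text
clock: 4.4
eef_pos: [432.6, -423.6, 341.0]
tool_rot: [-3.141, 0.003, 1.301]
force: [-1.3, -0.2, 0.2]
width: 85.5
gripper_force: 0.0
[182.9  30.8] [ 136    0   92   70 5363] [ 309.5 -239.5   16. ]
[320.1  85.3] [ 279   42   83   88 5689] [ 457.7 -347.4   16. ]
[211.3 143.4] [ 171  104   81   80 4980] [ 292.6 -380.9   16. ]
[316.3 357.4] [   10   263   614   137 34595] [ 333.7 -778.4   16. ]
pad px [319.1  86.9]
at [ 434.6 -419.1  340.9] [-3.1 -0.   1.3] F [-0.1  0.1  0.1]
10 "xyz": [[-0.0, 0.01, 0.48], [-0.0, 0.01, 0.48], [-0.0, 0.01, 0.48], [-0.0, 0.01, 0.48], [-0.0, -0.0, 0.34], [-0.0, -0.0, 0.34], [-0.0, -0.0, 0.34], [-0.0, -0.0, 0.34], [0.0, -0.0, 0.11], [0.0, -0.0, 0.11]] "twist": [[-0.0, -0.0, -0.001], [-0.0, -0.0, -0.001], [-0.0, -0.0, -0.001], [-0.0, -0.0, -0.001], [-0.0, -0.0, 0.0], [-0.0, -0.0, 0.0], [-0.0, -0.0, 0.0], [-0.0, -0.0, 0.0], [-0.0, -0.0, 0.0], [-0.0, -0.0, 0.0]]
```

View pics/w1.png

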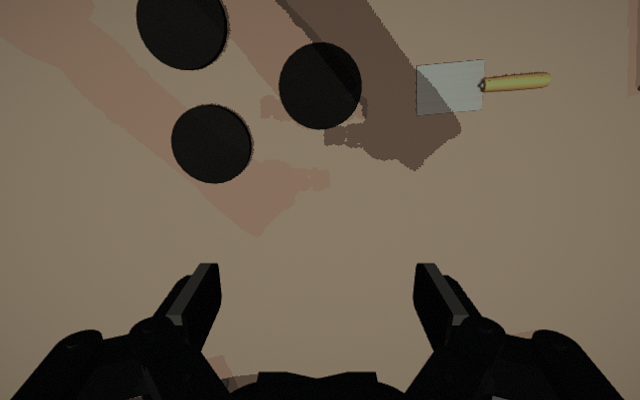

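```bash
python3 -m jog '{"claw":[1,1,1,1,1,1,1,1],"xyz":[[0,0.03,0.5],[0,0,0.5],[0,0,0.5],[0,0,0.5],[0,0,0.5],[0,0,0.4],[0,0,0.4],[0,0,0]],"twist":[[0,0,0],[0,0,0],[0,0,0],[0,0,0],[0,0,0],[0,0,0],[0,0,0],[0,0,0]]}'
python3 - <<'E'
from h import *
np.set_printoptions(suppress=True,precision=1)
W=optics.get_image("wrist"); save(W,"w2.png")
rows(((438.2,-420.6,0),75.5,2))
E
```

```text
clock: 5.5
eef_pos: [437.3, -416.2, 9.1]
tool_rot: [-3.137, -0.004, 1.31]
force: [-0.6, -0.3, -0.1]
width: 85.5
gripper_force: 0.0
at [ 438.1 -418.1   11.1] [-3.1 -0.   1.3] F [-0.1  0.9  1. ]
2 "xyz": [[-0.01, 0.0, 0.06], [-0.01, 0.0, 0.06]] "twist": [[-0.0, -0.0, -0.001], [-0.0, -0.0, -0.001]]
```

View pics/w2.png

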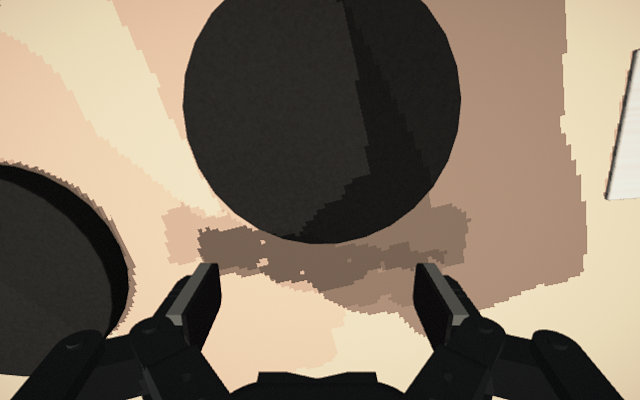

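```bash
python3 -m jog '{"claw":[1,1,1,1],"xyz":[[0,0,0.06],[0,0,0.06],[0,0,0.05],[0,0,0]],"twist":[[0,0,0],[0,0,0],[0,0,0],[0,0,0]]}'
python3 - <<'E'
from h import *
rows(((438.2,-420.6,-7),75.5,2))
s=readout.read_state()
p=s["eef_pos"][:2]; d=np.array([540.5,-25.4])-[457,-348]; d/=np.linalg.norm(d); n=np.array([-d[1],d[0]])
print("lateral off",(np.array([457,-348])-p)@n,"to go",(np.array([540.5,-25.4])-46*d-p)@d)
E
```

```text
clock: 6.05
eef_pos: [437.6, -419.8, -5.9]
tool_rot: [-3.141, -0.0, 1.308]
force: [0.1, 1.0, -0.4]
width: 85.6
gripper_force: 0.0
at [ 437.6 -419.8   -5.9] [-3.141 -0.     1.308] F [ 0.1  1.  -0.4]
2 "xyz": [[-0.0, 0.0, 0.01], [-0.0, 0.0, 0.01]] "twist": [[-0.0, -0.0, -0.002], [-0.0, -0.0, -0.002]]
lateral off -0.7700496183253556 to go 361.5663495623815
```

```bash
python3 -m jog '{"claw":[1,1,1,1,1,1,1,1,1,1,1,1],"xyz":[[0.1,0,0],[0.1,0,0],[0.08,0,0],[0.1,0,0],[0.12,0,0],[0.15,0,0],[0.15,0,0],[0.15,0,0],[0.15,0,0],[0.12,0,0],[0.08,0,0],[0,0,0]],"twist":[[0,0,-0.003],[0,0,0],[0,0,0],[0,0,0],[0,0,0],[0,0,0],[0,0,0],[0,0,0],[0,0,0],[0,0,0],[0,0,0],[0,0,0]]}'
cat > chk.py <<'E'
from h import *
rows(((438.2,-420.6,-7),75.5,1))
s=readout.read_state();p=s["eef_pos"][:2]; G=np.array([540.5,-25.4]); d=G-[457,-348]; d/=np.linalg.norm(d); n=np.array([-d[1],d[0]])
print("TCP lateral (G-p)",(G-p)@n,"to go",(G-46*d-p)@d)
for c in["top","wrist"]:
    im=optics.get_image(c); save(im,c+"_%.0f.png"%(100*s["clock"]))
    m=(im["color"].max(2)<60).astype(np.uint8); N,l,st,ce=cv2.connectedComponentsWithStats(m)
    for i in range(1,N):
        q=onz(im,*ce[i],16)
        if st[i,4]>300 and np.hypot(*(q[:2]-p))<90: print(c,ce[i].round(1),st[i],q.round(1),"err along/lat",((G-q[:2])@d).round(1),((G-q[:2])@n).round(1))
E
python3 chk.py
```

```text
clock: 7.55
eef_pos: [470.8, -292.9, -5.8]
tool_rot: [-3.141, -0.001, 1.318]
force: [-0.4, 0.5, 0.2]
width: 85.3
gripper_force: 0.0
at [ 470.8 -292.9   -5.8] [-3.141e+00 -1.000e-03  1.318e+00] F [-0.4  0.5  0.2]
1 "xyz": [[-1.32, 0.0, 0.01]] "twist": [[-0.0, -0.0, 0.0]]
TCP lateral (G-p) -0.45208100667228734 to go 230.47374333236488
wrist [317.2 230.7] [   11    24   613   376 97534] [ 478.2 -265.9   16. ] err along/lat 248.4 -0.1
```

```bash
python3 -m jog '{"claw":[1,1,1,1,1,1,1,1,1,1,1,1],"xyz":[[0.1,0,0],[0.15,0,0],[0.2,0,0],[0.2,0,0],[0.2,0,0],[0.2,0,0],[0.2,0,0],[0.2,0,0],[0.2,0,0],[0.15,0,0],[0.1,0,0],[0.03,0,0]],"twist":[[0,0,0],[0,0,0],[0,0,0],[0,0,0],[0,0,0],[0,0,0],[0,0,0],[0,0,0],[0,0,0],[0,0,0],[0,0,0],[0,0,0]]}'
python3 chk.py; ls -t pics | head -3
```

```text
clock: 9.15
eef_pos: [518.9, -106.7, -5.7]
tool_rot: [-3.141, 0.0, 1.318]
force: [-1.1, -2.6, 0.4]
width: 85.7
gripper_force: 1.2
at [ 518.9 -106.7   -5.7] [-3.141  0.     1.318] F [-1.1 -2.6  0.4]
1 "xyz": [[-3.24, 0.0, 0.01]] "twist": [[-0.0, 0.0, 0.0]]
TCP lateral (G-p) -0.5457823158289337 to go 38.11330425464944
wrist [283.7 235.9] [     0      0    624    400 112027] [513.3 -78.   16. ] err along/lat 57.7 -13.2
wrist_915.png
top_915.png
wrist_755.png
```

```bash
python3 - <<'E'
import cv2,numpy as np
w=cv2.imread("pics/wrist_915.png");t=cv2.imread("pics/top_915.png")
c=cv2.resize(t[140:300,230:430],(500,400),interpolation=cv2.INTER_CUBIC)
cv2.imwrite("pics/v4.png",np.hstack([cv2.resize(w,(800-500,188)).copy() if 0 else cv2.copyMakeBorder(cv2.resize(w,(300,188)),0,212,0,0,0),c]))
E
```

```text
(no output)
```

View pics/v4.png

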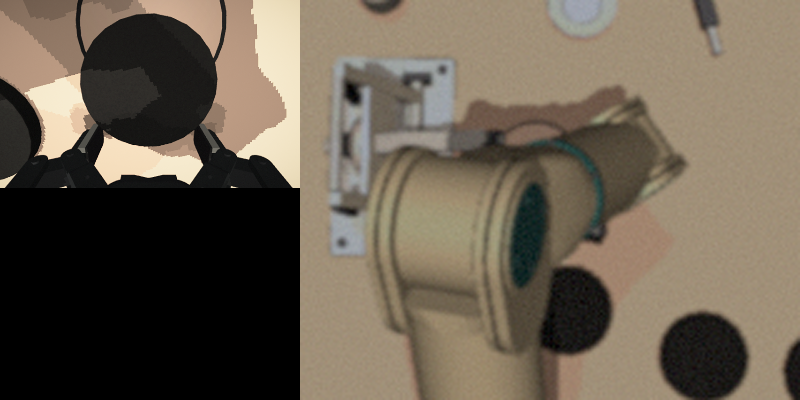

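```bash
python3 - <<'E'
from h import *
np.set_printoptions(suppress=True,precision=1)
W=optics.get_image("wrist");G=np.array([540.5,-25.4]);d=np.array([.2505,.968]);n=np.array([-d[1],d[0]])
g=W["color"].max(2)
E=[]
for th in np.radians(np.arange(-160,-20,4)):   # pad rim, upper part, seed circle centre (317,170)
    r=np.arange(100,142); u=317+r*np.cos(th);v=170+r*np.sin(th)
    ok=(v>=0); x=cv2.GaussianBlur(g,(3,3),0)[v[ok].astype(int),u[ok].astype(int)].astype(int)
# circle model fit: project top rim to image, compare darkness
from scipy.optimize import minimize
t=np.radians(np.arange(0,360,5))
def cost(c,rad,z,sgn):
    s=0
    for k in(-2.5,2.5):
        P=[proj(W,[c[0]+(rad+k)*np.cos(a),c[1]+(rad+k)*np.sin(a),z]) for a in t]
        for u,v in P:
            if 0<=u<639 and 0<=v<300: s+=(1 if k>0 else -1)*float(g[int(v),int(u)])
    return -s
for name,c0 in(("pad",[529,-61]),):
    best=min(((cost((c0[0]+i,c0[1]+j),55,16,1),c0[0]+i,c0[1]+j) for i in np.arange(-10,11,1) for j in np.arange(-14,15,1)))
    p=np.array(best[1:]);print(best,"along/lat",(G-p)@d,(G-p)@n)
# ring: dark line near radius 59.5
def rc(c):
    s=0;m=0
    for a in t:
        for rad in(58.5,59.5):
            u,v=proj(W,[c[0]+rad*np.cos(a),c[1]+rad*np.sin(a),0])
            if 0<=u<639 and 0<=v<70: 
                if 340>u>300: continue
                s+=float(g[int(v),int(u)]);m+=1
    return s/max(m,1),m
b=min((rc((540.5+i,-25.4+j)),i,j) for i in np.arange(-8,9,1) for j in np.arange(-8,9,1) )
print("ring",b)
# Gen3 FK (approx) elbow
q=readout.read_state()["qpos"];print(q)
Rz=lambda a:R.from_euler("z",a);Ry=lambda a:R.from_euler("y",a)
A=Rz(-q[0])*Ry(q[1]); e=np.array([0,0,285])+A.apply([0,0,421]); B=A*Rz(-q[2])*Ry(q[3]); w=e+B.apply([0,0,314]); print("elbow",e,"wrist",w)
E
```

```text
(-7967.0, np.int64(530), np.int64(-63)) along/lat 39.02705 -0.7451999999999988
ring ((28.333333333333332, 18), np.int64(2), np.int64(1))
[-0.1  0.9  0.4  2.  -0.9  0.4  0.7]
elbow [325.   35.2 550.2] wrist [397.9 -69.3 263.2]
```

```bash
python3 -m jog '{"claw":[1,1,1,1,1,1],"xyz":[[0.08,0.0,0],[0.1,0.0,0],[0.1,0.0,0],[0.07,0,0],[0.04,0,0],[0,0,0]],"twist":[[0,0,0],[0,0,0],[0,0,0],[0,0,0],[0,0,0],[0,0,0]]}'
cat > fit.py <<'E'
from h import *
np.set_printoptions(suppress=True,precision=1)
W=optics.get_image("wrist");save(W,"wfit.png");G=np.array([540.5,-25.4]);g=cv2.GaussianBlur(W["color"].max(2),(3,3),0).astype(float)
s=readout.read_state();p=s["eef_pos"];print(p,s["force"],s["clock"])
t=np.radians(np.arange(0,360,3))
def samp(c,rad,z):
    o=[]
    for a in t:
        u,v=proj(W,[c[0]+rad*np.cos(a),c[1]+rad*np.sin(a),z]); o.append(g[int(v),int(u)] if 0<=u<640 and 0<=v<310 else np.nan)
    return np.array(o)
c0=p[:2]+46*np.array([.2505,.968])
rng=np.arange(-12,13,1.)
print("pad",max((np.nanmean(samp(c0+[i,j],57.5,16)-samp(c0+[i,j],52.5,16)),*(c0+[i,j])) for i in rng for j in rng))
def rc(c): 
    a=samp(c,59.2,0);b=samp(c,63,0);k=~np.isnan(a+b);return np.clip(b[k]-a[k],-30,60).mean(),k.sum()
print("ring",max((*rc(G+[i,j]),*(G+[i,j])) for i in rng for j in rng))
E
python3 fit.py
```

```text
clock: 10.05
eef_pos: [528.8, -68.7, -5.8]
tool_rot: [-3.141, -0.001, 1.318]
force: [-0.1, -1.1, 1.0]
width: 84.9
gripper_force: 0.0
[528.8 -68.9  -5.8] [-0.1  0.9 -0.1] 10.1
pad (np.float64(109.63461538461539), np.float64(540.2764328097993), np.float64(-25.385473400202706))
ring (np.float64(49.80373831775701), np.int64(107), np.float64(539.5), np.float64(-30.4))
```

View pics/wfit.png

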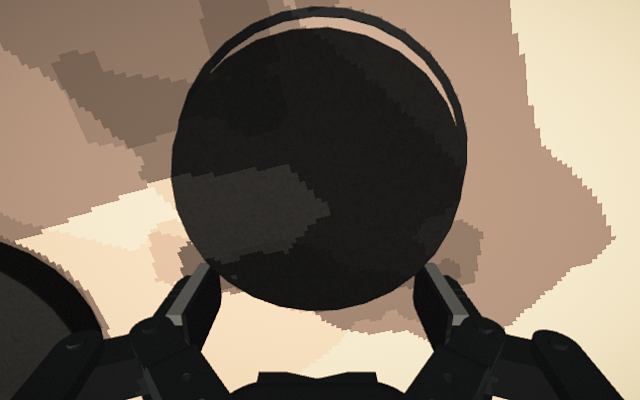

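```bash
python3 - <<'E'
from h import *
from scipy.optimize import least_squares
np.set_printoptions(suppress=True,precision=1)
W=optics.get_image("wrist");g=cv2.GaussianBlur(W["color"].max(2),(3,3),0).astype(float)
o,_=ray(W,320,200);print("cam",o)
A=[];B=[]
for a in np.radians(np.arange(-140,-15,3)):
    r=np.arange(185,110,-.5);u=319+r*np.cos(a);v=165+r*np.sin(a)
    ok=(v>=0)&(u<640);r,u,v=r[ok],u[ok],v[ok]
    x=cv2.remap(g.astype(np.float32),u.astype(np.float32)[None],v.astype(np.float32)[None],1)[0]
    # outer ring edge: first drop below 45 ; pad edge: last rise
    i=np.argmax(x<48)
    A.append(onz(W,u[i],v[i],0)[:2])
    w=np.where(x>60)[0]; k=w[-1] if len(w) else 0   # innermost bright sample
    if k>i: B.append(onz(W,u[k],v[k],16)[:2])
for nm,P,rad in(("ring",A,60),("pad",B,55)):
    P=np.array(P); f=least_squares(lambda c:np.hypot(*(P-c).T)-rad,[540,-26],loss="soft_l1"); print(nm,len(P),f.x,"res",np.abs(f.fun).mean(),"free r",least_squares(lambda c:np.hypot(*(P-c[:2]).T)-c[2],[540,-26,rad],loss="soft_l1").x)
E
```

```text
cam [549.7  10.6 136. ]
ring 42 [542.5 -22.4] res 0.12142723010526354 free r [542.8 -21.8  59.4]
pad 38 [539.7 -25.6] res 0.1445406690479285 free r [540.4 -24.4  53.8]
```

```bash
python3 -m jog '{"claw":[1,1,1,1,1,1],"xyz":[[0.01,0.01,0],[0.015,0.01,0],[0.01,0,0],[0,0,0],[-0.1,0,0],[-0.3,0,0]],"twist":[[0,0,0],[0,0,0],[0,0,0],[0,0,0],[0,0,0],[0,0,0]]}'
python3 -m jog '{"claw":[1,1,1,1,1],"xyz":[[-0.3,0,0],[-0.2,0,-0.2],[0,0,-0.4],[0,0,-0.4],[0,0,0]],"twist":[[0,0,0],[0,0,0],[0,0,0],[0,0,0],[0,0,0]]}'
python3 - <<'E'
from h import *
W=optics.get_image("wrist");save(W,"w5.png");S=optics.get_image("scene");save(S,"s5.png")
c=proj(W,[541,-25,16]);print(c, readout.read_state()["clock"])
for l in("pad","leg"): print(l,[(np.round(b["rect"]).tolist(),round(b["score"],2)) for b in optics.boxes_of("scene",l)])
s=cv2.resize(S["color"][150:290,270:410,::-1],(400,400),interpolation=cv2.INTER_CUBIC)
w=cv2.resize(W["color"][:,:,::-1],(400,250)); cv2.imwrite("pics/v6.png",np.hstack([cv2.copyMakeBorder(w,0,150,0,0,0),s]))
E
```

```text
clock: 10.9
eef_pos: [522.4, -104.1, -5.8]
tool_rot: [3.141, -0.002, 1.32]
force: [-0.0, -1.1, -0.0]
width: 85.3
gripper_force: 0.0
clock: 11.52
eef_pos: [511.0, -155.3, 97.0]
tool_rot: [3.135, 0.0, 1.316]
force: [-0.1, -0.2, -0.4]
width: 85.2
gripper_force: 0.0
[309.15922932  -9.51147748] 11.625
pad [([320.0, 183.0, 37.0, 22.0], 0.89), ([302.0, 150.0, 18.0, 30.0], 0.85), ([294.0, 222.0, 37.0, 31.0], 0.79), ([252.0, 132.0, 13.0, 18.0], 0.45)]
leg [([321.0, 170.0, 32.0, 39.0], 0.77)]
```

View pics/v6.png

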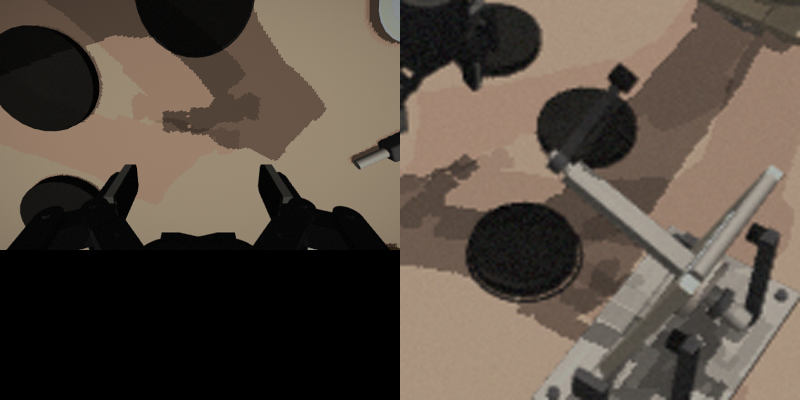

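```bash
python3 - <<'E'
from h import *
S=optics.get_image("scene")
ca,sa=np.cos(.35),np.sin(.35); O=np.array([552.5,124.6,30]); f=lambda x,y,z:O+[x,y*ca+z*sa,-y*sa+z*ca]
foot=f(-100*np.sin(.5),-150,110+100*np.cos(.5)); piv=f(0,-150,110)
print(foot,proj(S,foot),piv,proj(S,piv),"bar ends",f(70,0,200),proj(S,f(70,0,200)),proj(S,f(-70,0,200)))
rows(((450,-155,340),75.4,4),((450,-155,340),0,1),((450,51,340),0,4),((450,51,252),0,2))
print(readout.read_state()["qpos"])
E
```

```text
[504.55744614  51.50496553 267.20338072] [346.07877635 176.16618143] [552.5         21.41285189 184.76566953] [324.1520136  205.21599565] bar ends [622.5        193.17956149 217.87454257] [369.98739407 247.36102857] [398.94180666 209.10557622]
at [ 508.3 -153.5   93.3] [-3.14  -0.     1.317] F [-0.7  0.2 -0. ]
11 "xyz": [[-0.04, -0.14, -0.62], [-0.04, -0.14, -0.62], [-0.04, -0.14, -0.62], [-0.04, -0.14, -0.62], [0.0, 0.0, 0.0], [0.0, -0.52, -0.0], [0.0, -0.52, -0.0], [0.0, -0.52, -0.0], [0.0, -0.52, -0.0], [-0.0, -0.0, 0.44], [-0.0, -0.0, 0.44]] "twist": [[-0.0, -0.0, 0.0], [-0.0, -0.0, 0.0], [-0.0, -0.0, 0.0], [-0.0, -0.0, 0.0], [0.0, -0.0, 0.419], [-0.0, -0.0, 0.0], [-0.0, -0.0, 0.0], [-0.0, -0.0, 0.0], [-0.0, -0.0, 0.0], [-0.0, -0.0, -0.0], [-0.0, -0.0, -0.0]]
[-0.12978698  0.74526738  0.58308869  1.97866887 -0.69092031  0.62630552
  0.65874441]
```

```bash
python3 -m jog '{"claw":[1,0,0,0,0,0,0,0,0,0,0,0],"xyz":[[-0.04,-0.14,-0.6],[-0.04,-0.14,-0.6],[-0.04,-0.14,-0.6],[-0.04,-0.14,-0.6],[0,0,0],[0,0,0],[0,0,0],[0,0,0],[0,0,0],[0,0,0],[0,0,0],[0,0,0]],"twist":[[0,0,0],[0,0,0],[0,0,0],[0,0,0],[0,0,0.053],[0,0,0.053],[0,0,0.053],[0,0,0.053],[0,0,0.053],[0,0,0.053],[0,0,0.053],[0,0,0.048]]}'
python3 -c "
from h import *
rows(((450,51,340),0,4),((450,51,252),0,2));print(readout.read_state()['qpos'])"
```

```text
clock: 13.28
eef_pos: [450.5, -155.0, 333.3]
tool_rot: [3.141, 0.002, -0.004]
force: [-0.1, -0.0, -0.2]
width: -0.2
gripper_force: 0.0
at [ 450.5 -155.   333.3] [ 3.141e+00  2.000e-03 -4.000e-03] F [-0.1 -0.  -0.2]
6 "xyz": [[-0.0, -0.52, -0.02], [-0.0, -0.52, -0.02], [-0.0, -0.52, -0.02], [-0.0, -0.52, -0.02], [-0.0, -0.0, 0.44], [-0.0, -0.0, 0.44]] "twist": [[0.0, 0.0, -0.0], [0.0, 0.0, -0.0], [0.0, 0.0, -0.0], [0.0, 0.0, -0.0], [-0.0, -0.0, 0.0], [-0.0, -0.0, 0.0]]
[-0.54669762  0.51841318  1.27020204  1.85310039 -0.53601047  1.17892362
 -0.67013591]
```

```bash
python3 -m jog '{"claw":[0,0,0,0,0,0,0,0],"xyz":[[0,-0.52,0],[0,-0.52,0],[0,-0.52,0],[0,-0.52,0],[0,0,0],[0,0,0.4],[0,0,0.41],[0,0,0]],"twist":[[0,0,0],[0,0,0],[0,0,0],[0,0,0],[0,0,0],[0,0,0],[0,0,0],[0,0,0]]}'
python3 - <<'E'
from h import *
rows(((580,51,252),0,8));s=readout.read_state();q=s['qpos'];print(q)
Rz=lambda a:R.from_euler("z",a);Ry=lambda a:R.from_euler("y",a)
A=Rz(-q[0])*Ry(q[1]); e=np.array([0,0,285])+A.apply([0,0,421]); B=A*Rz(-q[2])*Ry(q[3]); w=e+B.apply([0,0,314]); print("elbow",e,"wrist",w)
W=optics.get_image("wrist");S=optics.get_image("scene")
s=cv2.resize(S["color"][130:290,270:430,::-1],(400,400),interpolation=cv2.INTER_CUBIC)
w=cv2.resize(W["color"][:,:,::-1],(400,250)); cv2.imwrite("pics/v7.png",np.hstack([cv2.copyMakeBorder(w,0,150,0,0,0),s]))
E
```

```text
clock: 14.28
eef_pos: [448.5, 51.8, 251.3]
tool_rot: [3.14, 0.006, -0.002]
force: [0.6, 0.3, -0.1]
width: 0.2
gripper_force: 0.0
at [448.5  51.8 251.3] [ 3.14e+00  6.00e-03 -2.00e-03] F [ 0.6  0.3 -0.1]
8 "xyz": [[0.16, 0.0, -0.0], [0.16, 0.0, -0.0], [0.16, 0.0, -0.0], [0.16, 0.0, -0.0], [0.16, 0.0, -0.0], [0.16, 0.0, -0.0], [0.16, 0.0, -0.0], [0.16, 0.0, -0.0]] "twist": [[0.0, 0.0, -0.0], [0.0, 0.0, -0.0], [0.0, 0.0, -0.0], [0.0, 0.0, -0.0], [0.0, 0.0, -0.0], [0.0, 0.0, -0.0], [0.0, 0.0, -0.0], [0.0, 0.0, -0.0]]
[-0.93402141  0.55704865  1.15522989  2.03210554 -0.62353883  0.96974969
 -1.02583951]
elbow [132.3447297  178.95476659 642.35285648] wrist [352.52974825  44.05279885 463.70231294]
```

View pics/v7.png

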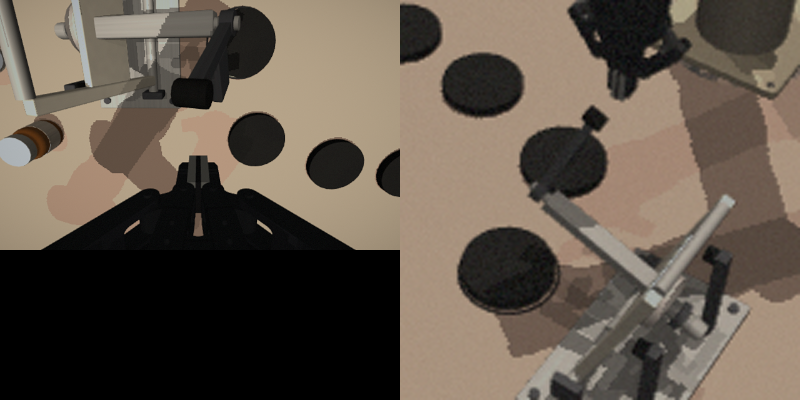

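```bash
python3 -m jog '{"claw":[0,0,0,0,0,0,0,0,0,0,0,0],"xyz":[[0.1,0,0],[0.15,0,0],[0.12,0,0],[0.1,0,0],[0.12,0,0],[0.12,0,0],[0.12,0,0],[0.12,0,0],[0.12,0,0],[0.12,0,0],[0.1,0,0],[0,0,0]],"twist":[[0,0,0],[0,0,0],[0,0,0],[0,0,0],[0,0,0],[0,0,0],[0,0,0],[0,0,0],[0,0,0],[0,0,0],[0,0,0],[0,0,0]]}'
python3 - <<'E'
from h import *
S=optics.get_image("scene");W=optics.get_image("wrist")
print(proj(S,[600,51,267]))
s=cv2.resize(S["color"][130:290,270:430,::-1],(400,400),interpolation=cv2.INTER_CUBIC)
w=cv2.resize(W["color"][:,:,::-1],(400,250)); cv2.imwrite("pics/v8.png",np.hstack([cv2.copyMakeBorder(w,0,150,0,0,0),s]))
E
```

```text
clock: 15.88
eef_pos: [580.3, 52.7, 253.2]
tool_rot: [3.141, -0.0, 0.001]
force: [-1.8, -0.5, 0.0]
width: 0.1
gripper_force: 0.0
[323.94925595 199.78841777]
```

View pics/v8.png

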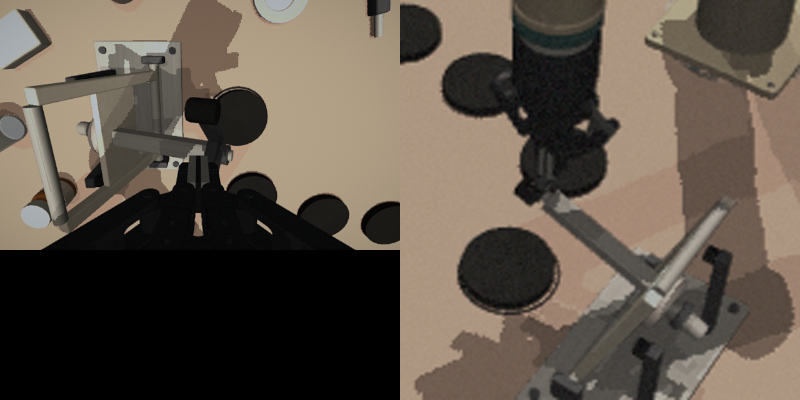

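```bash
python3 -m jog '{"claw":[0,0,0.6,0.6,0.6,0.6,0.6,0.6,0.6],"xyz":[[0,0,-0.4],[0,0,-0.4],[-0.07,-0.35,0],[-0.07,-0.35,0],[-0.07,-0.35,0],[-0.07,-0.35,0],[0,0,0],[0,0,0],[0,0,0]],"twist":[[0,0,0],[0,0,0],[0,0,0],[0,0,0],[0,0,0],[0,0,0],[0,0,0],[0,0,0],[0,0,0]]}'
python3 - <<'E'
from h import *
np.set_printoptions(suppress=True,precision=1)
S=optics.get_image("scene");W=optics.get_image("wrist");save(W,"w9.png")
ca,sa=np.cos(.35),np.sin(.35); O=np.array([552.5,124.6,30]); f=lambda x,y,z:O+[x,y*ca+z*sa,-y*sa+z*ca]
F=f(-11.8,-150,110-99);print("foot down px",proj(S,F),"bar in wrist",proj(W,f(-62,0,200)),proj(W,f(62,0,200)))
rows((( 552.5,193.2,310),0,1),((552.5,193.2,199),0,4))
s=cv2.resize(S["color"][130:290,270:430,::-1],(400,400),interpolation=cv2.INTER_CUBIC)
w=cv2.resize(W["color"][:,:,::-1],(400,250)); cv2.imwrite("pics/v9.png",np.hstack([cv2.copyMakeBorder(w,0,150,0,0,0),s]))
E
```

```text
clock: 17.1
eef_pos: [551.6, 191.4, 333.6]
tool_rot: [3.141, -0.0, -0.002]
force: [0.6, 0.8, 0.6]
width: 51.3
gripper_force: 0.0
foot down px [315.6 219.7] bar in wrist [315.3 260.6] [314.9 111.9]
at [551.7 191.7 333.5] [-3.1 -0.  -0. ] F [-0.1 -0.1 -0.2]
5 "xyz": [[0.01, -0.02, 0.24], [0.0, -0.0, 0.28], [0.0, -0.0, 0.28], [0.0, -0.0, 0.28], [0.0, -0.0, 0.28]] "twist": [[-0.0, -0.0, -0.0], [0.0, 0.0, -0.0], [0.0, 0.0, -0.0], [0.0, 0.0, -0.0], [0.0, 0.0, -0.0]]
```

View pics/v9.png

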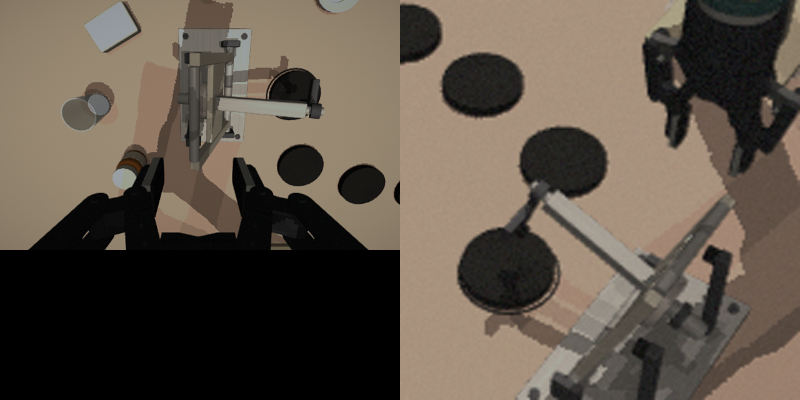

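```bash
python3 -m jog '{"claw":[0.6,0.6,0.6,0.6,0.6,0.6],"xyz":[[0.01,-0.01,0.35],[0,0,0.35],[0,0,0.3],[0,0,0.2],[0,0,0.15],[0,0,0]],"twist":[[0,0,0],[0,0,0],[0,0,0],[0,0,0],[0,0,0],[0,0,0]]}'
python3 -m jog '{"claw":[0.4,0.3,0.2,0.1,0,0,0],"xyz":[[0,0,0],[0,0,0],[0,0,0],[0,0,0],[0,0,0],[0,0,0],[0,0,0]],"twist":[[0,0,0],[0,0,0],[0,0,0],[0,0,0],[0,0,0],[0,0,0],[0,0,0]]}'
```

```text
clock: 17.95
eef_pos: [552.3, 193.7, 197.7]
tool_rot: [3.141, 0.001, 0.0]
force: [0.3, 0.1, 0.2]
width: 51.6
gripper_force: 0.0
clock: 18.82
eef_pos: [552.8, 194.7, 199.0]
tool_rot: [-3.14, -0.001, 0.001]
force: [-0.5, 2.8, 6.0]
width: 12.1
gripper_force: 58.4
```

```bash
python3 -m jog '{"claw":[0,0,0,0,0,0,0,0,0,0],"xyz":[[0,0.045,-0.016],[0,0.05,-0.016],[0,0.096,-0.027],[0,0.097,-0.022],[0,0.099,-0.017],[0,0.099,-0.012],[0,0.1,-0.008],[0,0.06,-0.002],[0,0.04,0],[0,0,0]],"twist":[[0,0,0],[0,0,0],[0,0,0],[0,0,0],[0,0,0],[0,0,0],[0,0,0],[0,0,0],[0,0,0],[0,0,0]]}'
python3 - <<'E'
from h import *
np.set_printoptions(suppress=True,precision=2)
S=optics.get_image("scene");print(readout.read_state()["eef_pos"],readout.read_state()["force"],readout.read_state()["width"])
O=np.array([552.5,124.6,30])
for nm,p in(("pivot",(0,-150,110)),("foot",(-11.8,-150,11)),("bar-",(-70,0,200)),("bar+",(70,0,200))): print(nm,proj(S,O+p))
c=S["color"][110:290,250:450,::-1]; cv2.imwrite("pics/v10.png",cv2.resize(c,(666,600),interpolation=cv2.INTER_CUBIC))
E
```

```text
clock: 20.08
eef_pos: [552.5, 124.6, 210.3]
tool_rot: [3.141, 0.0, -0.0]
force: [-1.4, 0.2, 4.2]
width: 11.9
gripper_force: 64.1
[552.47 124.95 210.29] [-0.62  1.08  4.59] 11.941136280616034
pivot [309.25 208.75]
foot [311.81 229.03]
bar- [374.97 193.81]
bar+ [344.64 230.27]
```

View pics/v10.png

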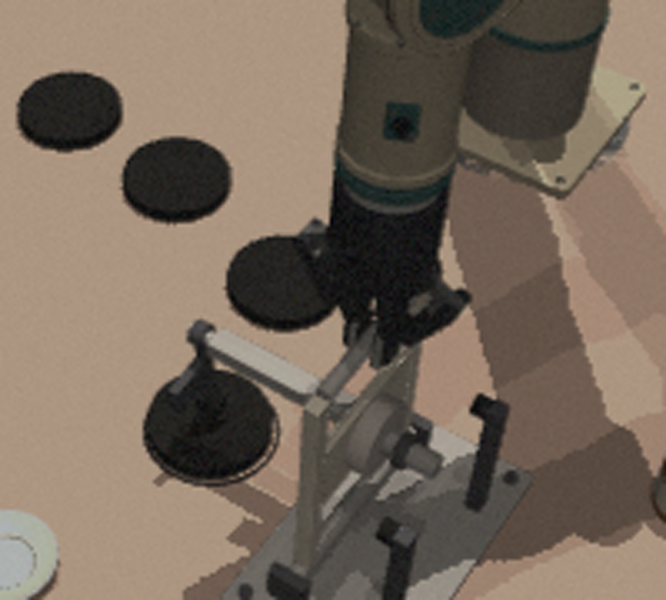

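```bash
python3 -c "
from cell import order
print(order.finish_job())"
```

```text
the job is handed in; nothing more can be done
None
```

The job is handed in at about 20 s of robot time: the farthest pad was slid flat onto the ring, the kickstand was flipped down, apparently to its stop (judged from the scene image), and the gripper is holding the frame upright by its top bar.

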